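# Hang a lopsided specimen pan on the spring scale

## Task

Lift the specimen pan by its grip block and hang it by its hook on the spring scale's bar, in the seat between the two collars. The pan is lopsided and the bar sinks under it: let the load down slowly and keep hold until the bar carries all the weight and the pan has tipped to its own balanced angle, then let go, so that it neither drops, springs up nor swings on release and stays hanging still. Do not push hard on the scale, and leave everything else where it stands.

Things in the scene. Friction and masses are not known exactly. Their poses are not given: they have to be found in the camera images.
- pan_grip (a point): Centre of the black grip block on top of the specimen pan, the part to grasp: 16 mm (along x) by 20 mm (y) by 50 mm tall; 146 mm above the bench at the start. Axes are the pan's: z up, x from the strap side to the lip and dish side, y across the strap. Pan weight 2.4 to 7.4 N, not visible.
- pan_hook (a point): Middle of the underside of the pan's hook, the face to rest on the bar, 31 mm below pan_grip; same axes. Under it is a slot 24 mm wide in x, between the strap (-x, 6 mm thick, reaching down to the dish) and a lip (+x, 6 mm thick, 20 mm deep). Strap, hook and lip are 20 mm wide in y. The bar must enter from +x, between lip and dish, then go up into the slot.
- pan_dish (a point): Centre of the underside of the pan's dish, 115 mm below pan_hook and 26 mm to +x of it; same axes. The dish is a round steel dish, 76 mm across and 34 mm high, full of hard mortar; the strap joins its rim on the -x side. One rigid body with hook and grip block.
- pan_balance (a point): The pan's centre of mass, 21 mm to +x and 89 mm below pan_hook; same axes. As it is not below the hook, the pan hung freely is balanced when turned by about 0.23 rad about its +y axis (dish swung towards -x), with this point below the bar; bar friction holds it within about 0.05 rad of that.
- seat (a point): Top of the spring scale's round steel bar (10 mm thick, level), midway between its two collars: where the hook must hang. Axes: x along the bar towards the column, z up. Collars and end disc are 18 mm across; 28 mm is free between the collars for the 20 mm wide hook; the end disc is 36 to 41 mm to -x. 255 mm above the bench when unloaded; moves with the bar.
- stand: The fixed blue column of the spring scale, origin at the underside of its round foot (116 mm across, 16 mm high). Column 40 mm across, 140 mm tall; a sprung steel plunger rises from it and carries the bar, which reaches out to -x at a height of 250 mm; the seat is 85 mm from the column's axis.
- carrier (a joint): How far the scale's bar has sunk, in m: 0 unloaded, 0.12 at the lower stop. It is sprung: it starts to sink at about 0.4 N and then sinks 13.3 mm for each newton (75 N/m), with a little damping and friction: about 27 to 93 mm under the pan's weight.
- mould: Bystander, to be left alone: open dark steel cup, 64 mm wide, 95 mm tall. Origin at its underside.
- jar: Bystander, to be left alone: closed round jar, 68 mm wide, 85 mm tall. Origin at its underside.
- sieve: Bystander, to be left alone: round brass sieve, 120 mm wide, 42 mm tall. Origin at its underside.
- bowl: Bystander, to be left alone: green mixing bowl, 130 mm wide, 55 mm tall. Origin at its underside.
- washbottle: Bystander, to be left alone: white wash bottle with red top, 68 mm wide, 178 mm tall. Origin at its underside.
- beater: Bystander, to be left alone: flat aluminium wire mixing paddle lying on the bench, 175 x 90 mm, 8 mm thick. Origin at its underside.
- spatula: Bystander, to be left alone: spatula lying on the bench. Origin at its underside.
Things that resemble listed ones, but are neither listed nor needed, are in the scene too. Leave any orange or yellow look-alike of the part that bears pan_grip alone.

How it is judged (in metres and radians):
On the way, in this order (a step that is already met when the one before it is completed fails the run):
1. the pan is lifted clear of the bench (height (world z) of pan_grip above 0.2 m), for 0.2 s.
2. the scale's bar takes load in its seat while the pan is still held (contact force between pan and carrier above 0.7 N and contact force between the fingers and pan above 0.5 N and value of joint carrier above 0.004 m and x of pan_hook in the frame of seat between -0.012 and 0.012 m and y of pan_hook in the frame of seat between -0.013 and 0.013 m), for 0.3 s.
At the end, for the whole second after the job is handed in: The pan hangs from the scale's bar, the middle of its hook's underside within 10 mm of the seat along the bar, 12 mm across it and 6 mm in height, the bar sunk more than 12 mm under it, all at rest (pan below 30 mm/s and 0.3 rad/s, bar below 30 mm/s), and released (x of pan_hook in the frame of seat between -0.01 and 0.01 m and y of pan_hook in the frame of seat between -0.012 and 0.012 m and z of pan_hook in the frame of seat between -0.006 and 0.006 m and value of joint carrier above 0.012 m and linear speed of pan below 0.03 m/s and angular speed of pan below 0.3 rad/s and velocity of joint carrier between -0.03 and 0.03 m/s); the robot touches nothing.
It fails at once if the scale's bar drops or springs up faster than 80 mm/s (velocity of joint carrier above 0.08 m/s or velocity of joint carrier below -0.08 m/s).
It fails at once if the pan swings faster than 1 rad/s while on the scale's bar (angular speed of pan above 1 rad/s and contact force between pan and carrier above 0.3 N).
It fails at once if the scale's bar is pushed: by the pan with more than 12 N, or by the fingers or arm with more than 3 N (contact force between pan and carrier above 12 N or contact force between any of the fingers, the arm and carrier above 3 N).
It fails at once if the pan is tipped more than 0.7 rad (angle between pan_grip's own z axis and vertical above 0.7 rad).
It fails at once if a bystander is moved more than 30 mm (distance of any of mould, jar, sieve, bowl, washbottle, beater, spatula from where it was at the start of the episode above 0.03 m).
It also fails if it takes over 56 s, if anything falls off the work surface, if the arm or the gripper's body presses on something with over 40 N, if the wrist force passes 120 N, or if a joint passes its speed limit or range.

## Robot

A 7-joint arm with a two-finger parallel gripper is mounted at the origin on the work surface. World frame = base frame: x ahead of the robot, y to its left, z up, the work surface at z = 0. Lengths are in mm, angles in rad, forces in N, time in s.
With the tool pointing down it reaches from about 400 to 750 mm from the base axis. Payload 19.5 kg.
Tool frame: the origin (TCP) lies on the centre line of the jaws, within the pads' length; the fingertips stand 22 mm ahead of it and the grasp point (between the pads) lies 3 mm ahead of it; z points along the fingers, y is the direction in which the jaws open and shut (so a half turn about z gives the same grasp; the last joint's range is limited). The gripper opens to 85 mm and grips with 20 to 120 N. Pads are 22 mm wide; open, the fingers measure 114 mm over their backs; the gripper's body (76 mm by 85 mm) begins 54 mm behind the grasp point. The pads swing forward as they close: fully open they stand 13 mm farther back than shut.
Start: joints at [1.145, 0.707, -0.028, 1.485, 0.022, 0.951, -0.075], TCP at [215.298, -533.146, 253.268] pointing down, gripper open.
Joint ranges: [-2.71, 2.71], [-0.32, 2.16], [-1.57, 1.52], [0, 2.45], [-1.46, 4.6], [0, 2.02], [-2.83, 2.83]. Speed limits (rad/s): [1.89, 1.89, 2.57, 2.57, 3.01, 3.01, 3.01].

## Interface

Orientations are given as a unit quaternion [w, x, y, z].
In Python, from bench import manip, viewer, job_done, look_for, landmark_of gives the robot as it stands.
- The arm moves only by the tool carry_out, never from a script. Its argument "commands" is a list of rows, each an object with "xyz": the shift along the tool's x, y, z in m, a list of three; "delta_rot": the turn, a rotation vector about the tool's x, y, z in rad, a list of three. In form: [{"xyz": [tx, ty, tz], "delta_rot": [ax, ay, az]}, ...]. A call has exactly 8 rows; each row shifts and turns the pose as measured when the row begins, along the tool's axes as they then stand; what a row does not reach is not made up. A row lasts 1/10 s, in which the tool goes at most 50 mm and 8.59 degrees, less where a joint would pass 70% of its speed; a pose out of reach is approached as far as the arm can. A call with a gripper value outside its range is refused whole. "gripper" is the opening in per cent of the stroke, from 0 (shut) to 100 (fully open), set as the call begins (left out, the last holds). The fingers move at their own pace and stop on an object; "force" is the grip in N (left out, the last holds). Time passes only in rows, so rows that do not move let the fingers close, or fill a call up. It gives the time, the measured TCP pose, the force and the opening at its end, in the units of the state.
- manip.state(): the state, without advancing time (a new reading comes with each control period).
- viewer.snapshot(name): name is "scene" or "top" or "wrist"; returns the picture (400x640x3 uint8, red, green, blue); there is no depth.
- viewer.calibration(name): a dict with "mtx" (3x3 intrinsics, pixels), "extrinsics" (4x4, takes a point from camera to world coordinates); the wrist camera has in their place "tool_from_camera" (4x4, takes a point from camera to tool coordinates, whose origin is the TCP and whose axes are the flange's). Camera axes: x right, y down, z forward; pixel columns grow to the right and rows downward; lengths in mm; the calibration is good to about 2 mm. A picture is of the moment at which its call begins: read the wrist's pose just before it. calibration takes no time and is no camera call.
- job_done(): hands the job in, once; it reports no verdict.
Trained networks look in the newest picture that a camera, given by its name, has taken for a name from the list of things; names that differ only in an ending like _2 or _b are one class to them, and where a whole thing is asked for, a point or a joint stands for the part that bears it (a point fixed in the world has none). Each returns a list of dicts, best first, with "score" (0 to 1); they miss things now and then, are a little off and sometimes report something else, mostly with a low value. They report only what shows in the picture. A call takes as long as a camera call. They do not tell look-alikes from the thing itself.
- look_for(camera, target): "centre" ([column, row] in pixels, amid what is visible of it).
- landmark_of(camera, target): "centre" ([column, row] in pixels: a listed point, or the origin of a listed thing).
The state is a dict: "clock": time; "qpos": joint angles; "joint_vel": joint speeds; "tau": joint torques, N m; "tcp_pos": TCP position; "ee_rot": TCP orientation; "contact_force": force on the tool from outside, world axes, zero at the start; "moment": the same for the moment, N m; "gripper_width": finger opening in mm.
Only numpy, scipy, OpenCV 4.12 (cv2) and the standard library are available. Lean on these libraries where they do the work, as an engineer would, in place of code of your own. Each camera call takes 0.05 s, during which the arm holds its last target. There are 200 camera calls.

## Working session

There is one attempt and no reset: what is moved stays moved. The work goes in short steps, Python scripts to look and compute and a tool call to move; the robot and the scene stay as the last step left them, time stands still between calls to the robot, and variables do not carry over. Pictures are saved under pics/ and viewed, about 8 in all and at most 12, crops included, and the job is handed in when it is done.

Besides the shell and the picture viewer there is one more tool, called as name([rows], argument=value, ...), one row to a line, values as JSON. carry_out: Moves the arm, as the interface text tells. Its arguments: {"type":"object","properties":{"commands":{"type":"array"},"gripper":{"type":"number"},"force":{"type":"number"}},"required":["commands"]}

```bash
mkdir -p pics; ls; cat > h.py <<'E'
import numpy as np, cv2
from scipy.spatial.transform import Rotation as R
from bench import manip, viewer, job_done, look_for, landmark_of
def snap(n,f):
    im=viewer.snapshot(n); cv2.imwrite('pics/'+f+'.png',cv2.cvtColor(im,cv2.COLOR_RGB2BGR)); return im
def cam(n,st=None):
    c=viewer.calibration(n)
    if n!='wrist': return c['mtx'],np.array(c['extrinsics'])
    st=st or manip.state(); q=st['ee_rot']; T=np.eye(4)
    T[:3,:3]=R.from_quat([q[1],q[2],q[3],q[0]]).as_matrix(); T[:3,3]=st['tcp_pos']
    return c['mtx'],T@np.array(c['tool_from_camera'])
def ray(c,px):
    K,T=c; d=T[:3,:3]@np.linalg.solve(np.array(K),[px[0],px[1],1]); return T[:3,3],d/np.linalg.norm(d)
def onz(c,px,z):
    o,d=ray(c,px); return o+d*(z-o[2])/d[2]
def proj(c,p):
    K,T=c; v=np.linalg.inv(T)@np.r_[p,1]; u=np.array(K)@v[:3]; return u[:2]/u[2]
def tri(rs):
    A=sum(np.eye(3)-np.outer(d,d) for o,d in rs); b=sum((np.eye(3)-np.outer(d,d))@o for o,d in rs); return np.linalg.solve(A,b)
E
python3 - <<'E'
from h import *
np.set_printoptions(precision=1,suppress=True)
print(manip.state())
ims=[snap(n,n+'0') for n in('scene','top')]
cv2.imwrite('pics/both.png',cv2.cvtColor(cv2.resize(np.vstack(ims),(480,600)),cv2.COLOR_RGB2BGR))
for n in('scene','top'):
    print(n,np.array(viewer.calibration(n)['extrinsics']))
    for t in('pan_grip','pan_hook','pan_dish','seat','stand'):
        print(t,[(np.round(x['centre']),round(x['score'],2)) for x in landmark_of(n,t)][:4])
E
```

```text
pics
{'clock': 0.0, 'qpos': array([ 1.1,  0.7, -0. ,  1.5,  0. ,  1. , -0.1]), 'joint_vel': array([ 0.,  0., -0., -0., -0.,  0.,  0.]), 'tau': array([  0. , -88.3,   1.2, -23.6,   0. ,   0. ,   0. ]), 'tcp_pos': array([ 215.2, -532.9,  252.8]), 'ee_rot': array([-0. ,  1. ,  0.2, -0. ]), 'contact_force': array([-0.7,  0.3, -0.6]), 'moment': array([-0.1, -0. ,  0.1]), 'gripper_width': 85.28420478023416}
scene [[   0.     0.7   -0.7 1313.8]
 [   1.    -0.     0.   -83.6]
 [   0.    -0.7   -0.7  972. ]
 [   0.     0.     0.     1. ]]
pan_grip [(array([308., 200.]), 0.72), (array([330., 172.]), 0.68), (array([284., 179.]), 0.57)]
pan_hook [(array([312., 208.]), 0.95), (array([328., 176.]), 0.89), (array([289., 185.]), 0.66)]
pan_dish [(array([323., 197.]), 0.88), (array([283., 205.]), 0.78), (array([315., 229.]), 0.68)]
seat [(array([393., 180.]), 0.88)]
stand [(array([383., 260.]), 0.67)]
top [[  -0.    -1.     0.2  257.6]
 [  -1.     0.     0.   -55.6]
 [  -0.    -0.2   -1.  1465.5]
 [   0.     0.     0.     1. ]]
pan_grip [(array([364., 242.]), 0.84), (array([308., 259.]), 0.74), (array([336., 202.]), 0.71)]
pan_hook [(array([310., 258.]), 0.92), (array([332., 202.]), 0.89), (array([363., 243.]), 0.83)]
pan_dish [(array([363., 259.]), 0.97), (array([315., 265.]), 0.85), (array([326., 219.]), 0.59), (array([426., 168.]), 0.56)]
seat [(array([240., 186.]), 0.77), (array([328., 218.]), 0.6)]
stand [(array([259., 178.]), 0.62)]
```

View pics/scene0.png

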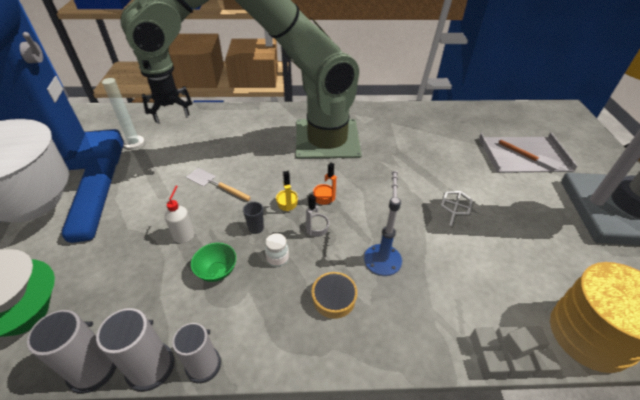

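View pics/top0.png

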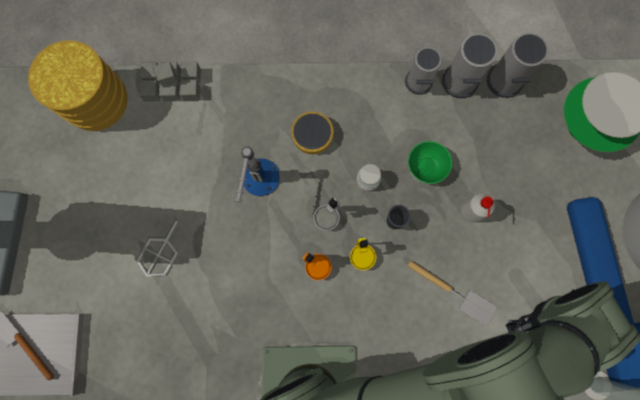

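The grey pan shows at about (311,200)/(318,226) in scene and (333,203)/(326,217) in top. The orange and yellow ones are look-alikes. The stand is at (383,260) in scene and (260,178) in top, with its bar pointing down-left to (240,195) in top.

```bash
cat > a.py <<'E'
from h import *
np.set_printoptions(precision=1,suppress=True)
S,T=cam('scene'),cam('top')
print('hook tri',tri([ray(S,[312,208]),ray(T,[332,202])]), onz(S,[312,208],115),onz(T,[332,202],115))
print('grip',onz(S,[310,200],146),onz(T,[336,202],146))
print('dish',onz(S,[315,229],0),onz(T,[326,219],0))
print('seat',onz(S,[393,180],255),onz(T,[240,186],255),tri([ray(S,[393,180]),ray(T,[240,186])]))
print('stand',onz(S,[383,260],0),onz(T,[259,178],0))
for n,z in dict(mould=0,jar=0,sieve=0,bowl=0,washbottle=0,beater=0,spatula=0).items():
    for c,C in(('scene',S),('top',T)):
        if c=='scene': viewer.snapshot('scene')
        else: viewer.snapshot('top')
        print(n,c,[(np.round(x['centre']),round(x['score'],2),onz(C,x['centre'],0)[:2]) for x in landmark_of(c,n)][:2])
print(cam('scene')[0]); print(viewer.calibration('wrist'))
E
python3 a.py
python3 - <<'E'
import cv2
a=cv2.imread('pics/scene0.png')[150:290,230:430]; b=cv2.imread('pics/top0.png')[130:270,220:420]
import numpy as np
cv2.imwrite('pics/crop.png',cv2.resize(np.vstack([a,b]),None,fx=2.1,fy=2.1,interpolation=cv2.INTER_CUBIC)if 0 else cv2.resize(np.hstack([a,b]),None,fx=2,fy=2,interpolation=cv2.INTER_CUBIC))
E
```

```text
hook tri [523.  -71.5 127.7] [511.1 -71.8 115. ] [525.5 -71.1 115. ]
grip [506.8 -77.7 146. ] [519.2 -81.6 146. ]
dish [498.7 -62.    0. ] [496.9 -53.8   0. ]
seat [540.4 153.4 255. ] [541.4 159.5 255. ] [540.7 156.3 255.6]
stand [627.9 145.   -0. ] [625.3 147.7   0. ]
mould scene [(array([254., 228.]), 0.86, array([ 492. , -262.5])), (array([316., 225.]), 0.4, array([481. , -57.6]))]
mould top [(array([397., 220.]), 0.59, array([ 490.9, -264.3]))]
jar scene [(array([279., 257.]), 0.84, array([ 609.1, -176.9]))]
jar top [(array([332., 202.]), 0.68, array([549.2, -72.5])), (array([369., 179.]), 0.59, array([ 617.5, -184.8]))]
sieve scene [(array([334., 299.]), 0.9, array([756.3, -15.5])), (array([392., 177.]), 0.57, array([247.3, 235.7]))]
sieve top [(array([309., 137.]), 0.91, array([752.8,  -4. ]))]
bowl scene [(array([217., 272.]), 0.83, array([ 657.8, -357.3]))]
bowl top [(array([428., 170.]), 0.71, array([ 643.3, -365.1]))]
washbottle scene [(array([184., 238.]), 0.89, array([ 526.3, -485. ]))]
washbottle top [(array([472., 210.]), 0.94, array([ 517.7, -491. ]))]
beater scene [(array([458., 206.]), 0.77, array([402.8, 446.4]))]
beater top [(array([162., 248.]), 0.63, array([416.8, 430.1]))]
spatula scene [(array([220., 189.]), 0.85, array([ 300.8, -403.6]))]
spatula top [(array([453., 289.]), 0.94, array([ 287. , -418.8]))]
[[381.6   0.  321. ]
 [  0.  381.6 193.6]
 [  0.    0.    1. ]]
{'mtx': array([[279.4,   0. , 321. ],
       [  0. , 279.4, 197.9],
       [  0. ,   0. ,   1. ]]), 'tool_from_camera': array([[   0. ,   -1. ,   -0.3,   68.6],
       [   1. ,    0. ,   -0. ,    0.4],
       [   0. ,   -0.3,    1. , -121.5],
       [   0. ,    0. ,    0. ,    1. ]])}
```

View pics/crop.png

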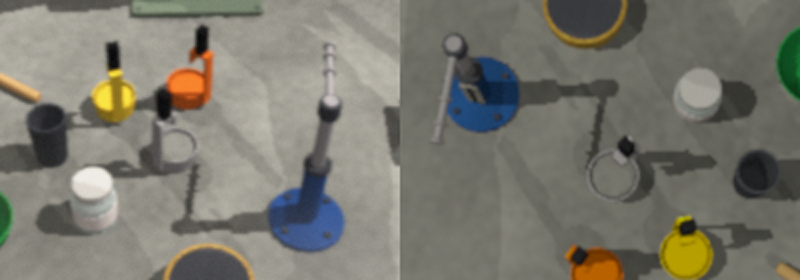

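```bash
cat >> h.py <<'E'
np.set_printoptions(precision=4,suppress=True)
def rot(st): q=st['ee_rot']; return R.from_quat([q[1],q[2],q[3],q[0]])
def down(yaw,tilt=0,axis=(0,0,1)):
    # tool z down, tool y at world angle yaw; then tilted about world axis
    y=np.array([np.cos(yaw),np.sin(yaw),0]); z=np.array([0,0,-1.]); x=np.cross(y,z)
    return R.from_rotvec(np.array(axis,float)*tilt)*R.from_matrix(np.c_[x,y,z])
def plan(p,Rt,n,st=None):
    st=st or manip.state(); p0=np.array(st['tcp_pos']); R0=rot(st)
    rv=(R0.inv()*Rt).as_rotvec()
    for i in range(n):
        Ri=R0*R.from_rotvec(rv*i/n); print('',{'xyz':[round(float(v),4) for v in Ri.inv().apply((np.array(p)-p0)/n/1000)],'delta_rot':[round(float(v),4) for v in rv/n]})
def yaw(st): y=rot(st).as_matrix()[:,1]; return np.arctan2(y[1],y[0])
E
python3 - <<'E'
from h import *
S,T=cam('scene'),cam('top')
print('grip',tri([ray(S,[311.5,201]),ray(T,[333,205])]),onz(S,[311.5,201],146),onz(T,[333,205],146))
print('dishtop',onz(S,[317,224],34),onz(T,[326,218],34))
print('bar',onz(T,[238,199],250),onz(T,[247.5,152.5],250),onz(S,[395,174],250),onz(S,[395,203],250))
st=manip.state(); print(st['clock'],yaw(st),rot(st).as_matrix())
plan([513,-77,300],down(np.pi/4),16)
E
```

```text
grip [511.0882 -73.3031 145.933 ] [511.1552 -73.2412 146.    ] [511.074 -73.365 146.   ]
dishtop [506.3724 -55.7906  34.    ] [494.293  -53.9165  34.    ]
bar [509.3299 164.6759 250.    ] [629.5514 143.0648 250.    ] [509.9856 164.9825 250.    ] [624.1683 145.1913 250.    ]
2.0 -1.1870469495135025 [[ 0.9273  0.3744 -0.0001]
 [ 0.3744 -0.9273  0.0001]
 [-0.     -0.0001 -1.    ]]
 {'xyz': [0.0279, -0.0195, -0.0029], 'delta_rot': [-0.0, -0.0, -0.1233]}
 {'xyz': [0.0301, -0.0159, -0.0029], 'delta_rot': [-0.0, -0.0, -0.1233]}
 {'xyz': [0.0318, -0.0121, -0.0029], 'delta_rot': [-0.0, -0.0, -0.1233]}
 {'xyz': [0.0331, -0.0081, -0.0029], 'delta_rot': [-0.0, -0.0, -0.1233]}
 {'xyz': [0.0338, -0.0039, -0.0029], 'delta_rot': [-0.0, -0.0, -0.1233]}
 {'xyz': [0.034, 0.0003, -0.0029], 'delta_rot': [-0.0, -0.0, -0.1233]}
 {'xyz': [0.0338, 0.0044, -0.0029], 'delta_rot': [-0.0, -0.0, -0.1233]}
 {'xyz': [0.0329, 0.0086, -0.0029], 'delta_rot': [-0.0, -0.0, -0.1233]}
 {'xyz': [0.0316, 0.0125, -0.0029], 'delta_rot': [-0.0, -0.0, -0.1233]}
 {'xyz': [0.0299, 0.0163, -0.0029], 'delta_rot': [-0.0, -0.0, -0.1233]}
 {'xyz': [0.0276, 0.0199, -0.0029], 'delta_rot': [-0.0, -0.0, -0.1233]}
 {'xyz': [0.025, 0.0231, -0.0029], 'delta_rot': [-0.0, -0.0, -0.1233]}
 {'xyz': [0.0219, 0.026, -0.0029], 'delta_rot': [-0.0, -0.0, -0.1233]}
 {'xyz': [0.0186, 0.0285, -0.0029], 'delta_rot': [-0.0, -0.0, -0.1233]}
 {'xyz': [0.0149, 0.0306, -0.0029], 'delta_rot': [-0.0, -0.0, -0.1233]}
 {'xyz': [0.011, 0.0322, -0.0029], 'delta_rot': [-0.0, -0.0, -0.1233]}
```

carry_out([
  {"xyz":[0.028,-0.0195,-0.003],"delta_rot":[0,0,-0.123]},
  {"xyz":[0.03,-0.016,-0.003],"delta_rot":[0,0,-0.123]},
  {"xyz":[0.032,-0.012,-0.003],"delta_rot":[0,0,-0.123]},
  {"xyz":[0.033,-0.008,-0.003],"delta_rot":[0,0,-0.123]},
  {"xyz":[0.034,-0.004,-0.003],"delta_rot":[0,0,-0.123]},
  {"xyz":[0.034,0,-0.003],"delta_rot":[0,0,-0.123]},
  {"xyz":[0.034,0.0045,-0.003],"delta_rot":[0,0,-0.123]},
  {"xyz":[0.033,0.0085,-0.003],"delta_rot":[0,0,-0.123]},
], gripper=70)

```text
clock: 2.8
tcp_pos: [363.8, -297.3, 277.3]
ee_rot: [0.001, 0.766, 0.643, -0.001]
contact_force: [0.8, -0.6, -0.5]
gripper_width: 59.5
```

carry_out([
  {"xyz":[0.0315,0.0125,-0.003],"delta_rot":[0,0,-0.123]},
  {"xyz":[0.03,0.016,-0.003],"delta_rot":[0,0,-0.123]},
  {"xyz":[0.0275,0.02,-0.003],"delta_rot":[0,0,-0.123]},
  {"xyz":[0.025,0.023,-0.003],"delta_rot":[0,0,-0.123]},
  {"xyz":[0.022,0.026,-0.003],"delta_rot":[0,0,-0.123]},
  {"xyz":[0.0185,0.0285,-0.003],"delta_rot":[0,0,-0.123]},
  {"xyz":[0.015,0.0305,-0.003],"delta_rot":[0,0,-0.123]},
  {"xyz":[0.011,0.032,-0.003],"delta_rot":[0,0,-0.123]},
])

```text
clock: 3.6
tcp_pos: [506.2, -53.1, 302.8]
ee_rot: [0.002, 0.352, 0.936, -0.002]
contact_force: [0.5, -0.4, -0.2]
gripper_width: 59.9
```

```bash
python3 - <<'E'
from h import *
st=manip.state(); print(st['clock'],st['tcp_pos'],yaw(st),st['gripper_width'],st['qpos'])
snap('wrist','w1'); C=cam('wrist',st)
print('exp grip',proj(C,[511,-73,146]))
for t,z in(('pan_grip',146),('pan_hook',115),('pan_dish',0)):
    print(t,[(np.round(x['centre']),round(x['score'],2),onz(C,x['centre'],z)) for x in landmark_of('wrist',t)][:3])
plan([511,-73,300],down(np.pi/4),4)
E
```

```text
3.6 [506.2153 -53.0691 302.7927] 0.8516227412326234 59.92629772969199 [ 0.3688  0.5929 -0.5951  1.6309  0.379   1.0338  0.5081]
exp grip [309.8803 203.5719]
pan_grip [(array([255.,  47.]), 0.67, array([368.9153, -11.9303, 146.    ])), (array([314., 203.]), 0.64, array([513.5445, -68.9689, 146.    ])), (array([185., 175.]), 0.56, array([ 405.2109, -147.833 ,  146.    ]))]
pan_hook [(array([315., 198.]), 0.93, array([515.687 , -71.5708, 115.    ])), (array([264.,  52.]), 0.82, array([368.5728,  -8.7289, 115.    ])), (array([197., 175.]), 0.75, array([ 408.7611, -154.1381,  115.    ]))]
pan_dish [(array([316., 158.]), 0.88, array([492.4296, -52.6439,   0.    ])), (array([258.,  71.]), 0.73, array([348.2906, -33.423 ,   0.    ])), (array([214., 149.]), 0.56, array([ 382.0927, -158.3084,    0.    ]))]
 {'xyz': [-0.0041, -0.0027, 0.0006], 'delta_rot': [-0.0007, 0.001, 0.0154]}
 {'xyz': [-0.0042, -0.0026, 0.0006], 'delta_rot': [-0.0007, 0.001, 0.0154]}
 {'xyz': [-0.0042, -0.0025, 0.0006], 'delta_rot': [-0.0007, 0.001, 0.0154]}
 {'xyz': [-0.0042, -0.0025, 0.0006], 'delta_rot': [-0.0007, 0.001, 0.0154]}
```

View pics/w1.png

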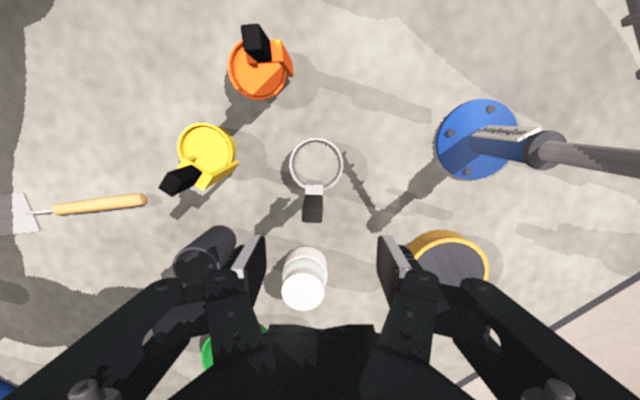

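Wrist picture: grey pan dish centre ≈(316,163), black block ≈(313,208). The gripper is nearly aligned with it. The bar runs right from (545,150).

```bash
python3 - <<'E'
from h import *
st=manip.state(); C=cam('wrist',st)
im=cv2.imread('pics/w1.png'); g=im.max(axis=2)
m=(g[185:235,290:340]<75).astype(np.uint8); n,l,s,c=cv2.connectedComponentsWithStats(m)
k=1+np.argmax(s[1:,4]); print(s[k],c[k]+[290,185]); 
for r in range(0,50,2): print(''.join('#' if v==k else '.' for v in l[r]))
print('grip',onz(C,c[k]+[290,185],146),'dishrim',onz(C,[316,163],34))
for th in (45,48,51,54):
    a=np.radians(th); p=np.array([511,-73,0.]); ux=np.array([-np.sin(a),np.cos(a),0]);uy=np.array([np.cos(a),np.sin(a),0])
    print(th,[np.round(proj(C,p+ux*i*8+uy*j*10+[0,0,z]),1) for z in(171,121) for i in(-1,1) for j in(-1,1)])
cv2.imwrite('pics/w1c.png',cv2.resize(im[120:240,250:390],None,fx=5,fy=5,interpolation=cv2.INTER_CUBIC))
E
```

```text
[ 13  10  18  26 324] [310.0494 206.3519]
..................................................
..................................................
..................................................
..................................................
..................................................
.................##...............................
...............################...................
...............################...................
..............#################...................
..............############.##.#...................
.............##################...................
.............############.#.#.#...................
.............########...#.........................
.............##########...........................
.............########..#..........................
.............#########............................
.............########.#...........................
.............#########............................
..................................................
..................................................
......................................
[... 339 characters left out ...]
rray([300. , 202.6]), array([321.1, 203.9]), array([302.7, 203.3]), array([320.3, 204.4]), array([303.3, 189.6]), array([321.2, 190.7])]
48 [array([299.7, 219. ]), array([320.5, 219.3]), array([299.5, 203.1]), array([320.7, 203.3]), array([303. , 203.7]), array([320.7, 203.9]), array([302.9, 190.1]), array([320.8, 190.2])]
51 [array([300.2, 219.5]), array([320.9, 218.7]), array([299.1, 203.7]), array([320.2, 202.8]), array([303.4, 204.2]), array([321. , 203.5]), array([302.6, 190.5]), array([320.4, 189.8])]
54 [array([300.7, 220. ]), array([321.3, 218.2]), array([298.7, 204.2]), array([319.8, 202.3]), array([303.8, 204.6]), array([321.4, 203. ]), array([302.2, 191. ]), array([320. , 189.4])]
```

View pics/w1c.png

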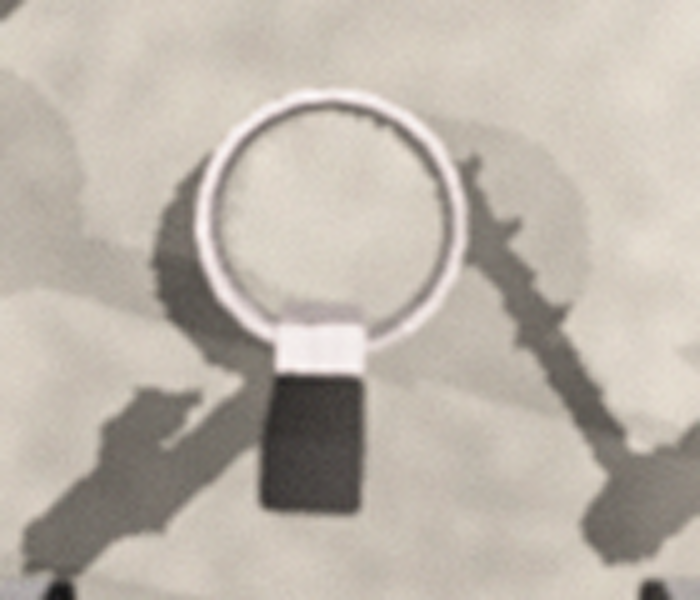

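```bash
python3 - <<'E'
from h import *
from scipy.optimize import least_squares
st=manip.state(); C=cam('wrist',st)
obs=np.array([[302,222],[322,222.6],[305,195],[322.8,195.4],[316.4,163.6]])
def f(v):
    a=v[2]; ux=np.array([-np.sin(a),np.cos(a),0]);uy=np.array([np.cos(a),np.sin(a),0]); p=np.array([v[0],v[1],0])
    P=[p-8*ux-10*uy+[0,0,171],p-8*ux+10*uy+[0,0,171],p+8*ux-10*uy+[0,0,121],p+8*ux+10*uy+[0,0,121],p+26*ux+[0,0,34]]
    return (np.array([proj(C,q) for q in P])-obs).ravel()
r=least_squares(f,[511,-73,.83]); print(r.x,np.degrees(r.x[2]),r.fun)
a=r.x[2]
plan([r.x[0],r.x[1],230],down(a),8)
E
```

```text
[515.4065 -74.1243   0.805 ] 46.12158801986855 [-0.3233  0.6661  0.3853  0.9242  0.0815 -1.7241  0.1007 -1.3672 -0.3179
  1.5898]
 {'xyz': [-0.0025, -0.001, 0.0091], 'delta_rot': [-0.0003, 0.0005, 0.0052]}
 {'xyz': [-0.0025, -0.001, 0.0091], 'delta_rot': [-0.0003, 0.0005, 0.0052]}
 {'xyz': [-0.0026, -0.001, 0.0091], 'delta_rot': [-0.0003, 0.0005, 0.0052]}
 {'xyz': [-0.0026, -0.001, 0.0091], 'delta_rot': [-0.0003, 0.0005, 0.0052]}
 {'xyz': [-0.0026, -0.001, 0.0091], 'delta_rot': [-0.0003, 0.0005, 0.0052]}
 {'xyz': [-0.0026, -0.001, 0.0091], 'delta_rot': [-0.0003, 0.0005, 0.0052]}
 {'xyz': [-0.0026, -0.001, 0.009], 'delta_rot': [-0.0003, 0.0005, 0.0052]}
 {'xyz': [-0.0026, -0.001, 0.009], 'delta_rot': [-0.0003, 0.0005, 0.0052]}
```

carry_out([
  {"xyz":[-0.0025,-0.0005,0.0145],"delta_rot":[0,0,0.005]},
  {"xyz":[-0.0025,-0.0005,0.0145],"delta_rot":[0,0,0.005]},
  {"xyz":[-0.0025,-0.0005,0.0145],"delta_rot":[0,0,0.005]},
  {"xyz":[-0.0025,-0.0005,0.0145],"delta_rot":[0,0,0.005]},
  {"xyz":[-0.0025,-0.0005,0.0145],"delta_rot":[0,0,0.005]},
  {"xyz":[-0.0025,-0.0005,0.0145],"delta_rot":[0,0,0.005]},
  {"xyz":[-0.0025,-0.0005,0.0145],"delta_rot":[0,0,0.005]},
  {"xyz":[-0.0025,-0.0005,0.0],"delta_rot":[0,0,0.005]},
])

```text
clock: 4.6
tcp_pos: [514.9, -81.2, 197.7]
ee_rot: [0.002, 0.383, 0.924, -0.005]
contact_force: [-0.8, 0.2, 0.9]
gripper_width: 59.8
```

```bash
python3 - <<'E'
from h import *
st=manip.state(); C=cam('wrist',st)
print(st['clock'],st['tcp_pos'],yaw(st))
snap('wrist','w2')
print(proj(C,[513,-74,171]),[(x['centre'],round(x['score'],2),onz(C,x['centre'],146)) for x in landmark_of('wrist','pan_grip')][:2],[(x['centre'],round(x['score'],2),onz(C,x['centre'],115)) for x in landmark_of('wrist','pan_hook')][:2])
plan([513.5,-74,156],down(.81),7)
E
```

```text
4.6 [514.9153 -81.214  197.7355] 0.7844872170605632
[327.8619 231.7099] [([123.4, 185.5], 0.64, array([ 406.218 , -151.4077,  146.    ])), ([330.5, 217.9], 0.56, array([515.1153, -73.0427, 146.    ]))] [([152.5, 178.0], 0.73, array([ 407.5293, -152.5288,  115.    ])), ([325.5, 149.8], 0.72, array([483.9094, -46.3755, 115.    ]))]
 {'xyz': [0.001, 0.0004, 0.0062], 'delta_rot': [-0.0007, 0.0013, -0.0035]}
 {'xyz': [0.0009, 0.0004, 0.0062], 'delta_rot': [-0.0007, 0.0013, -0.0035]}
 {'xyz': [0.0009, 0.0004, 0.0062], 'delta_rot': [-0.0007, 0.0013, -0.0035]}
 {'xyz': [0.0009, 0.0004, 0.0062], 'delta_rot': [-0.0007, 0.0013, -0.0035]}
 {'xyz': [0.0009, 0.0004, 0.0062], 'delta_rot': [-0.0007, 0.0013, -0.0035]}
 {'xyz': [0.0009, 0.0004, 0.0062], 'delta_rot': [-0.0007, 0.0013, -0.0035]}
 {'xyz': [0.0009, 0.0004, 0.0062], 'delta_rot': [-0.0007, 0.0013, -0.0035]}
```

View pics/w2.png

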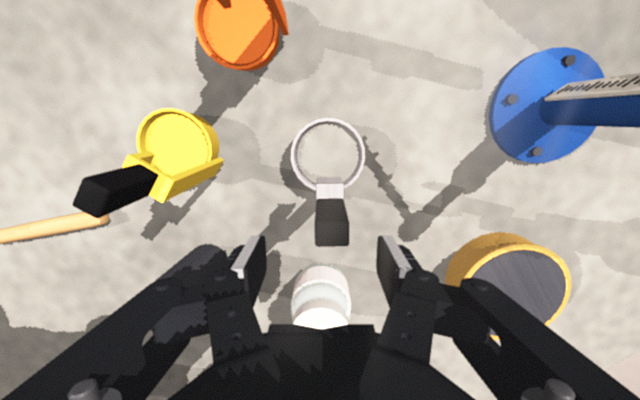

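carry_out([
  {"xyz":[0.001,0.001,0.0055],"delta_rot":[0,0.001,0]},
  {"xyz":[0.001,0.001,0.0055],"delta_rot":[0,0.001,0]},
  {"xyz":[0.001,0.001,0.0055],"delta_rot":[0,0.001,0]},
  {"xyz":[0.001,0.001,0.0055],"delta_rot":[0,0.001,0]},
  {"xyz":[0.001,0.001,0.0055],"delta_rot":[0,0.001,0]},
  {"xyz":[0.001,0.001,0.0055],"delta_rot":[0,0.001,0]},
  {"xyz":[0.001,0,0.0055],"delta_rot":[0,0.001,0]},
  {"xyz":[0,0,0],"delta_rot":[0,0,0]},
])

```text
clock: 5.55
tcp_pos: [515.3, -70.6, 159.0]
ee_rot: [0.001, 0.383, 0.924, -0.002]
contact_force: [-0.3, -0.1, 0.7]
gripper_width: 59.9
```

```bash
python3 - <<'E'
from h import *
st=manip.state(); print(st['tcp_pos'],yaw(st),rot(st).as_matrix()[:,2])
plan([514.5,-72,156],down(.79),4)
E
```

```text
[515.3233 -70.6126 159.0112] 0.7856829104990704 [-0.0005 -0.0047 -1.    ]
 {'xyz': [-0.0001, -0.0004, 0.0008], 'delta_rot': [-0.0009, 0.0007, -0.0011]}
 {'xyz': [-0.0001, -0.0004, 0.0008], 'delta_rot': [-0.0009, 0.0007, -0.0011]}
 {'xyz': [-0.0001, -0.0004, 0.0008], 'delta_rot': [-0.0009, 0.0007, -0.0011]}
 {'xyz': [-0.0001, -0.0004, 0.0008], 'delta_rot': [-0.0009, 0.0007, -0.0011]}
```

carry_out([
  {"xyz":[0,0,0.003],"delta_rot":[-0.003,0.003,0]},
  {"xyz":[0,0,0],"delta_rot":[0,0,0]},
  {"xyz":[0,0,0],"delta_rot":[0,0,0]},
  {"xyz":[0,0,0],"delta_rot":[0,0,0]},
  {"xyz":[0,0,0],"delta_rot":[0,0,0]},
  {"xyz":[0,0,0],"delta_rot":[0,0,0]},
  {"xyz":[0,0,0],"delta_rot":[0,0,0]},
  {"xyz":[0,0,0],"delta_rot":[0,0,0]},
], gripper=0, force=70)

```text
clock: 6.35
tcp_pos: [515.2, -71.2, 156.0]
ee_rot: [-0.0, 0.383, 0.924, -0.0]
contact_force: [-0.2, -0.0, -3.3]
gripper_width: 19.3
```

carry_out([
  {"xyz":[0,0,0],"delta_rot":[0,0,0]},
  {"xyz":[0,0,-0.005],"delta_rot":[0,0,0]},
  {"xyz":[0,0,-0.015],"delta_rot":[0,0,0]},
  {"xyz":[0,0,-0.02],"delta_rot":[0,0,0]},
  {"xyz":[0,0,-0.02],"delta_rot":[0,0,0]},
  {"xyz":[0,0,-0.02],"delta_rot":[0,0,0]},
  {"xyz":[0,0,-0.02],"delta_rot":[0,0,0]},
  {"xyz":[0,0,-0.01],"delta_rot":[0,0,0]},
])

```text
clock: 7.15
tcp_pos: [514.3, -70.5, 270.7]
ee_rot: [-0.002, 0.382, 0.924, -0.0]
contact_force: [-0.0, 0.8, -4.3]
gripper_width: 19.2
```

```bash
python3 - <<'E'
from h import *
plan([526,55,342],down(-.175),10)
E
```

```text
{'xyz': [0.0081, 0.0097, -0.0071], 'delta_rot': [-0.0003, -0.0002, 0.0962]}
 {'xyz': [0.0089, 0.0089, -0.0071], 'delta_rot': [-0.0003, -0.0002, 0.0962]}
 {'xyz': [0.0098, 0.008, -0.0071], 'delta_rot': [-0.0003, -0.0002, 0.0962]}
 {'xyz': [0.0105, 0.007, -0.0071], 'delta_rot': [-0.0003, -0.0002, 0.0962]}
 {'xyz': [0.0111, 0.006, -0.0071], 'delta_rot': [-0.0003, -0.0002, 0.0962]}
 {'xyz': [0.0116, 0.0049, -0.0071], 'delta_rot': [-0.0003, -0.0002, 0.0962]}
 {'xyz': [0.012, 0.0037, -0.0071], 'delta_rot': [-0.0003, -0.0002, 0.0962]}
 {'xyz': [0.0123, 0.0026, -0.0071], 'delta_rot': [-0.0003, -0.0002, 0.0962]}
 {'xyz': [0.0125, 0.0014, -0.0071], 'delta_rot': [-0.0003, -0.0002, 0.0962]}
 {'xyz': [0.0126, 0.0002, -0.0071], 'delta_rot': [-0.0003, -0.0002, 0.0962]}
```

carry_out([
  {"xyz":[0.008,0.0095,-0.007],"delta_rot":[0,0,0.096]},
  {"xyz":[0.009,0.009,-0.007],"delta_rot":[0,0,0.096]},
  {"xyz":[0.01,0.008,-0.007],"delta_rot":[0,0,0.096]},
  {"xyz":[0.0105,0.007,-0.007],"delta_rot":[0,0,0.096]},
  {"xyz":[0.011,0.006,-0.007],"delta_rot":[0,0,0.096]},
  {"xyz":[0.0115,0.005,-0.007],"delta_rot":[0,0,0.096]},
  {"xyz":[0.012,0.0035,-0.007],"delta_rot":[0,0,0.096]},
  {"xyz":[0.012,0.0025,-0.007],"delta_rot":[0,0,0.096]},
])

```text
clock: 7.95
tcp_pos: [523.6, 31.3, 328.2]
ee_rot: [-0.002, 0.711, 0.703, -0.002]
contact_force: [0.4, -0.4, -4.2]
gripper_width: 18.8
```

carry_out([
  {"xyz":[0.0125,0.0015,-0.007],"delta_rot":[0,0,0.096]},
  {"xyz":[0.0125,0,-0.005],"delta_rot":[0,0,0.09]},
  {"xyz":[0,0,0],"delta_rot":[0,0,0]},
  {"xyz":[0,0,0],"delta_rot":[0,0,0]},
  {"xyz":[0,0,0],"delta_rot":[0,0,0]},
  {"xyz":[0,0,0],"delta_rot":[0,0,0]},
  {"xyz":[0,0,0],"delta_rot":[0,0,0]},
  {"xyz":[0,0,0],"delta_rot":[0,0,0]},
])

```text
clock: 8.75
tcp_pos: [525.9, 56.5, 339.4]
ee_rot: [-0.003, 0.774, 0.633, -0.004]
contact_force: [0.3, 0.7, -3.8]
gripper_width: 19.2
```

```bash
python3 - <<'E'
from h import *
st=manip.state(); print(st['clock'],st['tcp_pos'],yaw(st),rot(st).as_matrix()[:,2],st['contact_force'],st['moment'])
ims={}
for n in('wrist','scene','top'):
    im=snap(n,n+'3'); C=cam(n,st)
    for t in('pan_grip','pan_hook','pan_dish','seat'):
        print(n,t,[(np.round(x['centre'],1),round(x['score'],2)) for x in landmark_of(n,t)][:4])
    print(n,'exp grip,hook',proj(C,st['tcp_pos']+np.array([0,0,-10])),proj(C,st['tcp_pos']+np.array([0,0,-41])),'seat',proj(C,[542,158,255]))
a=cv2.imread('pics/wrist3.png')[:240]; b=cv2.resize(cv2.imread('pics/scene3.png')[110:230,290:450],(640,480)); c=cv2.resize(cv2.imread('pics/top3.png')[120:240,210:370],(640,480))
cv2.imwrite('pics/m3.png',np.vstack([np.pad(a,((0,0),(80,80),(0,0))),np.hstack([b,c])[:, :][::1] if 0 else cv2.resize(np.hstack([b,c]),(800,300))]))
E
```

```text
8.75 [525.8536  56.5143 339.4142] -0.20077047865750597 [-0.0095 -0.0005 -1.    ] [ 0.3281  0.7437 -3.7847] [-0.1152 -0.007   0.0179]
wrist pan_grip [(array([319.6, 260.8]), 0.77), (array([209.7, 256. ]), 0.56)]
wrist pan_hook [(array([321. , 232.8]), 0.89), (array([218.2, 243.8]), 0.88), (array([322. , 178.6]), 0.68)]
wrist pan_dish [(array([320.5, 164.1]), 0.87), (array([234.6, 227.4]), 0.82)]
wrist seat [(array([321.5,  66.4]), 0.69)]
wrist exp grip,hook [320.5974 256.0687] [321.1226 232.6566] seat [315.4086  66.3463]
scene pan_grip [(array([330.5, 171.6]), 0.95), (array([283.5, 177.6]), 0.9), (array([355. , 154.3]), 0.59)]
scene pan_hook [(array([327.8, 177.9]), 0.94), (array([356.8, 161.3]), 0.91), (array([286.6, 187.9]), 0.65)]
scene pan_dish [(array([287.5, 202.2]), 0.96), (array([365.6, 197.7]), 0.88), (array([321.5, 198.5]), 0.82), (array([357. , 153.7]), 0.35)]
scene seat [(array([391.5, 179.5]), 0.74)]
scene exp grip,hook [360.0712 156.2173] [359.0929 165.1018] seat [394.7582 180.3703]
top pan_grip [(array([363.8, 241.4]), 0.96)]
top pan_hook [(array([364.9, 243.9]), 0.82)]
top pan_dish [(array([363.9, 258.1]), 0.64)]
top seat [(array([241.5, 183.6]), 0.43)]
top exp grip,hook [278.2988 184.7112] [279.5536 187.6625] seat [240.5931 185.7419]
```

View pics/m3.png

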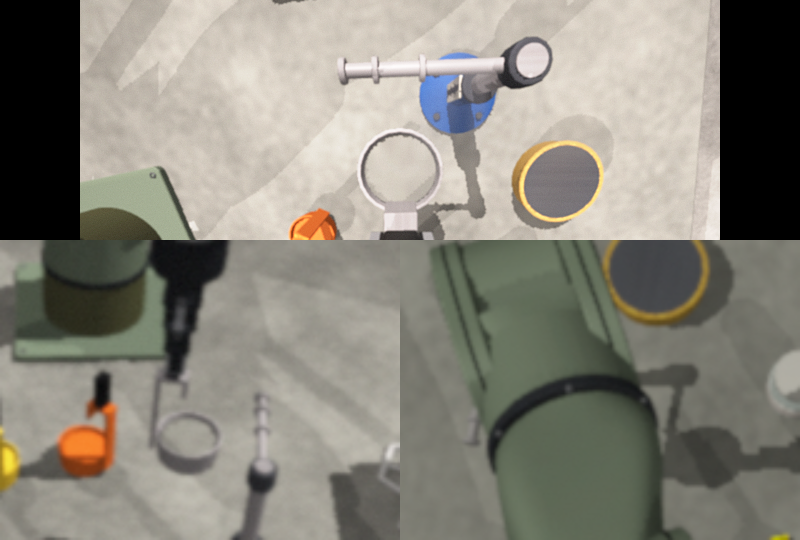

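```bash
cat > p.py <<'E'
from h import *
st=manip.state(); C=cam('wrist',st); p=np.array(st['tcp_pos'])
M=rot(st).as_matrix()
for z,px in((255,[320.5,66.5]),(250,[320.5,67])): print('seat',z,onz(C,px,z))
bd=onz(C,[425,66],250)-onz(C,[262,70],250); print('bar yaw',np.arctan2(bd[1],bd[0]))
c1,c2=onz(C,[297,69],250),onz(C,[342,66],250); print(c1,c2,(c1+c2)/2,np.linalg.norm(c1-c2))
# pan tilt: dish rim top centre
grip=p+10*M[:,2]
for t in(-.1,-.05,0,.05,.1,.15):
    Rp=R.from_rotvec(M[:,1]*t); off=26*M[:,0]+(31+81)*M[:,2]
    print(t,proj(C,grip+Rp.apply(off)), proj(cam('scene'),grip+Rp.apply(26*M[:,0]+146*M[:,2])),proj(cam('scene'),grip+Rp.apply(31*M[:,2])))
E
python3 p.py
```

```text
seat 255 [545.4044 157.6856 255.    ]
seat 250 [545.4528 158.195  250.    ]
bar yaw -0.17804220660253237
[529.2069 160.1983 250.    ] [560.1518 155.8533 250.    ] [544.6793 158.0258 250.    ] 31.2484100371914
-0.1 [320.6917 181.5016] [359.66   195.6024] [358.1065 164.8031]
-0.05 [320.6988 175.4624] [362.1905 195.746 ] [358.6689 164.9034]
0 [320.7057 169.4188] [364.723  195.8001] [359.2353 164.9823]
0.05 [320.7123 163.3671] [367.2531 195.764 ] [359.8042 165.0397]
0.1 [320.7186 157.3036] [369.776  195.6374] [360.3745 165.0754]
0.15 [320.7246 151.2248] [372.2871 195.4201] [360.9447 165.0893]
```

```bash
python3 - <<'E'
from h import *
plan([538,118.4,341],down(-.178),8)
E
```

```text
{'xyz': [0.0078, -0.0, -0.0002], 'delta_rot': [-0.0011, 0.0003, -0.0028]}
 {'xyz': [0.0078, -0.0, -0.0002], 'delta_rot': [-0.0011, 0.0003, -0.0028]}
 {'xyz': [0.0078, -0.0, -0.0002], 'delta_rot': [-0.0011, 0.0003, -0.0028]}
 {'xyz': [0.0078, 0.0, -0.0002], 'delta_rot': [-0.0011, 0.0003, -0.0028]}
 {'xyz': [0.0078, 0.0, -0.0002], 'delta_rot': [-0.0011, 0.0003, -0.0028]}
 {'xyz': [0.0078, 0.0001, -0.0002], 'delta_rot': [-0.0011, 0.0003, -0.0028]}
 {'xyz': [0.0078, 0.0001, -0.0002], 'delta_rot': [-0.0011, 0.0003, -0.0028]}
 {'xyz': [0.0078, 0.0001, -0.0002], 'delta_rot': [-0.0011, 0.0003, -0.0028]}
```

carry_out([
  {"xyz":[0.009,0,0],"delta_rot":[-0.0015,0,-0.004]},
  {"xyz":[0.009,0,0],"delta_rot":[-0.0015,0,-0.004]},
  {"xyz":[0.009,0,0],"delta_rot":[-0.0015,0,-0.004]},
  {"xyz":[0.009,0,0],"delta_rot":[-0.0015,0,-0.004]},
  {"xyz":[0.009,0,0],"delta_rot":[-0.0015,0,-0.004]},
  {"xyz":[0.009,0,0],"delta_rot":[-0.0015,0,-0.004]},
  {"xyz":[0.008,0,0],"delta_rot":[-0.0015,0,0]},
  {"xyz":[0,0,0],"delta_rot":[0,0,0]},
])

```text
clock: 10.3
tcp_pos: [538.3, 125.0, 339.2]
ee_rot: [0.001, 0.765, 0.644, 0.0]
contact_force: [0.2, -0.1, -3.7]
gripper_width: 18.8
```

```bash
python3 - <<'E'
from h import *
st=manip.state(); print(st['clock'],st['tcp_pos'],yaw(st),rot(st).as_matrix()[:,2])
C=cam('wrist',st); snap('wrist','w4')
print(landmark_of('wrist','seat')[:2],landmark_of('wrist','pan_hook')[:2],proj(C,[545,157.8,255]))
for s in landmark_of('wrist','seat')[:1]: print(onz(C,s['centre'],255))
cv2.imwrite('pics/w4c.png',cv2.resize(cv2.imread('pics/w4.png')[60:260,200:440],None,fx=2.5,fy=2.5))
plan([545,157.8,341],down(-.178),6)
E
```

```text
10.3 [538.3154 124.9898 339.2113] -0.17243832607711929 [ 0.0018 -0.0015 -1.    ]
[{'centre': [321.5, 168.6], 'score': 0.88}] [{'centre': [321.3, 235.9], 'score': 0.68}] [321.7212 168.0881]
[544.7731 157.45   255.    ]
 {'xyz': [0.0059, 0.0001, -0.0003], 'delta_rot': [0.0004, 0.0003, 0.0006]}
 {'xyz': [0.0059, 0.0001, -0.0003], 'delta_rot': [0.0004, 0.0003, 0.0006]}
 {'xyz': [0.0059, 0.0001, -0.0003], 'delta_rot': [0.0004, 0.0003, 0.0006]}
 {'xyz': [0.0059, 0.0001, -0.0003], 'delta_rot': [0.0004, 0.0003, 0.0006]}
 {'xyz': [0.0059, 0.0001, -0.0003], 'delta_rot': [0.0004, 0.0003, 0.0006]}
 {'xyz': [0.0059, 0.0001, -0.0003], 'delta_rot': [0.0004, 0.0003, 0.0006]}
```

View pics/w4c.png

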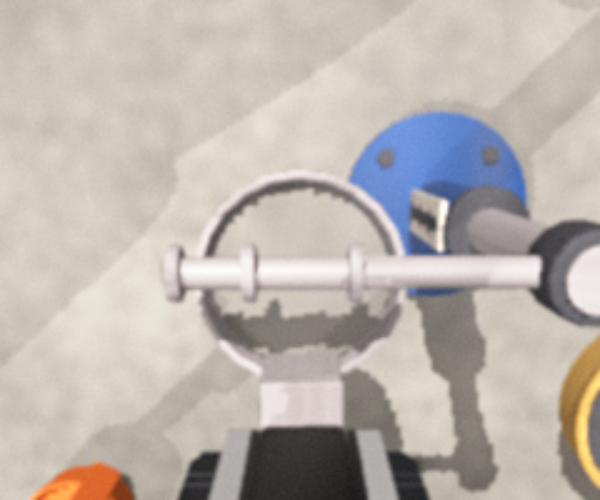

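carry_out([
  {"xyz":[0.0055,0,-0.0003],"delta_rot":[0,0,0.0006]},
  {"xyz":[0.0055,0,-0.0003],"delta_rot":[0,0,0.0006]},
  {"xyz":[0.0055,0,-0.0003],"delta_rot":[0,0,0.0006]},
  {"xyz":[0.0055,0,-0.0003],"delta_rot":[0,0,0.0006]},
  {"xyz":[0.0055,0,0],"delta_rot":[0,0,0.0006]},
  {"xyz":[0.004,0,0],"delta_rot":[0,0,0.0006]},
  {"xyz":[0,0,0],"delta_rot":[0,0,0]},
  {"xyz":[0,0,0],"delta_rot":[0,0,0]},
])

```text
clock: 11.3
tcp_pos: [544.4, 156.5, 340.6]
ee_rot: [0.002, 0.768, 0.641, -0.0]
contact_force: [-0.7, 0.1, -3.8]
gripper_width: 19.1
```

```bash
python3 - <<'E'
from h import *
st=manip.state(); print(st['clock'],st['tcp_pos'],yaw(st),rot(st).as_matrix()[:,2],st['contact_force'],st['moment'])
C=cam('wrist',st); im=snap('wrist','w5'); sc=snap('scene','s5'); S=cam('scene')
print(landmark_of('scene','seat')[:2],landmark_of('scene','pan_hook')[:3],proj(S,[545,157.8,255]),proj(S,st['tcp_pos']+[0,0,-41]))
a=cv2.imread('pics/w5.png')[130:290,220:420]; b=cv2.imread('pics/s5.png')[110:230,320:440]
cv2.imwrite('pics/m5.png',np.hstack([cv2.resize(a,(500,400)),cv2.resize(b,(300,400)) if 0 else cv2.resize(b,(300,300)) .__class__(shape=(400,300,3),dtype=np.uint8) if 0 else np.pad(cv2.resize(b,(300,300)),((0,100),(0,0),(0,0)))]))
plan([545,157.8,341],down(-.178),4)
E
```

```text
11.3 [544.4345 156.4935 340.592 ] -0.17928079755713502 [ 0.0018 -0.0025 -1.    ] [-0.7253  0.0764 -3.7508] [-0.0768 -0.0612  0.0278]
[{'centre': [393.8, 181.4], 'score': 0.75}] [{'centre': [395.4, 164.9], 'score': 0.96}, {'centre': [288.8, 183.7], 'score': 0.73}, {'centre': [397.3, 193.8], 'score': 0.65}] [394.8723 181.1054] [396.8387 168.8169]
 {'xyz': [0.0004, 0.0001, -0.0001], 'delta_rot': [0.0006, 0.0005, -0.0004]}
 {'xyz': [0.0004, 0.0001, -0.0001], 'delta_rot': [0.0006, 0.0005, -0.0004]}
 {'xyz': [0.0004, 0.0001, -0.0001], 'delta_rot': [0.0006, 0.0005, -0.0004]}
 {'xyz': [0.0004, 0.0001, -0.0001], 'delta_rot': [0.0006, 0.0005, -0.0004]}
```

View pics/m5.png

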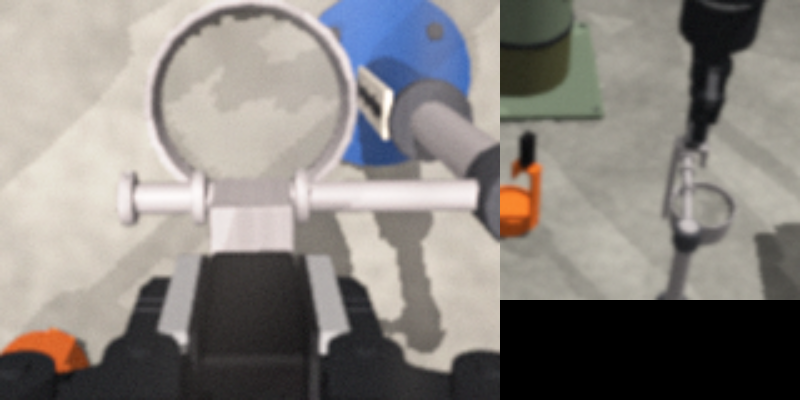

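carry_out([
  {"xyz":[0.0003,0,0.005],"delta_rot":[0.0005,0.0005,0]},
  {"xyz":[0.0003,0,0.005],"delta_rot":[0.0005,0.0005,0]},
  {"xyz":[0.0003,0,0.005],"delta_rot":[0.0005,0.0005,0]},
  {"xyz":[0.0003,0,0.005],"delta_rot":[0.0005,0.0005,0]},
  {"xyz":[0,0,0.005],"delta_rot":[0,0,0]},
  {"xyz":[0,0,0.005],"delta_rot":[0,0,0]},
  {"xyz":[0,0,0.003],"delta_rot":[0,0,0]},
  {"xyz":[0,0,0],"delta_rot":[0,0,0]},
])

```text
clock: 12.3
tcp_pos: [544.6, 156.9, 304.1]
ee_rot: [-0.0, 0.768, 0.641, -0.0]
contact_force: [-0.8, 0.2, -5.4]
gripper_width: 18.9
```

carry_out([
  {"xyz":[0,0,0.001],"delta_rot":[0,0,0]},
  {"xyz":[0,0,0.0015],"delta_rot":[0,0,0]},
  {"xyz":[0,0,0.0015],"delta_rot":[0,0,0]},
  {"xyz":[0,0,0.0015],"delta_rot":[0,0,0]},
  {"xyz":[0,0,0.0015],"delta_rot":[0,0,0]},
  {"xyz":[0,0,0.0015],"delta_rot":[0,0,0]},
  {"xyz":[0,0,0.0015],"delta_rot":[0,0,0]},
  {"xyz":[0,0,0.0015],"delta_rot":[0,0,0]},
])

```text
clock: 13.1
tcp_pos: [544.8, 157.0, 292.3]
ee_rot: [0.0, 0.768, 0.641, 0.0]
contact_force: [-0.0, -0.4, -2.7]
gripper_width: 19.1
```

```bash
python3 - <<'E'
from h import *
st=manip.state(); print(st['clock'],st['tcp_pos'],yaw(st),rot(st).as_matrix()[:,2],st['contact_force'],st['moment'])
E
```

```text
13.1 [544.7809 157.0453 292.3329] -0.1802936697486332 [ 0.0004  0.     -1.    ] [-0.0248 -0.3601 -2.6667] [-0.1404  0.0856 -0.0042]
```

```bash
cat >> h.py <<'E'
YAW=-.178; AY=(np.cos(YAW),np.sin(YAW),0)  # tool y
def hookplan(hz,tilt,n,xy=(544.8,157.2)):
    Rt=down(YAW,-tilt,AY); p=np.array([*xy,hz])-41*Rt.as_matrix()[:,2]; print(p); plan(p,Rt,n)
E
python3 -c "
from h import *
hookplan(235,.08,8)"
```

```text
[545.3801 160.4247 275.8689]
 {'xyz': [0.0004, -0.0, 0.0021], 'delta_rot': [0.0, -0.01, -0.0003]}
 {'xyz': [0.0004, -0.0, 0.0021], 'delta_rot': [0.0, -0.01, -0.0003]}
 {'xyz': [0.0005, -0.0, 0.002], 'delta_rot': [0.0, -0.01, -0.0003]}
 {'xyz': [0.0005, -0.0, 0.002], 'delta_rot': [0.0, -0.01, -0.0003]}
 {'xyz': [0.0005, -0.0, 0.002], 'delta_rot': [0.0, -0.01, -0.0003]}
 {'xyz': [0.0005, -0.0, 0.002], 'delta_rot': [0.0, -0.01, -0.0003]}
 {'xyz': [0.0006, -0.0, 0.002], 'delta_rot': [0.0, -0.01, -0.0003]}
 {'xyz': [0.0006, -0.0, 0.002], 'delta_rot': [0.0, -0.01, -0.0003]}
```

carry_out([
  {"xyz":[0.0004,0,0.002],"delta_rot":[0,-0.01,0]},
  {"xyz":[0.0004,0,0.002],"delta_rot":[0,-0.01,0]},
  {"xyz":[0.0005,0,0.002],"delta_rot":[0,-0.01,0]},
  {"xyz":[0.0005,0,0.002],"delta_rot":[0,-0.01,0]},
  {"xyz":[0.0005,0,0.002],"delta_rot":[0,-0.01,0]},
  {"xyz":[0.0005,0,0.002],"delta_rot":[0,-0.01,0]},
  {"xyz":[0.0006,0,0.002],"delta_rot":[0,-0.01,0]},
  {"xyz":[0.0006,0,0.002],"delta_rot":[0,-0.01,0]},
])

```text
clock: 13.9
tcp_pos: [545.6, 160.6, 274.9]
ee_rot: [0.028, 0.767, 0.64, -0.033]
contact_force: [-0.0, -1.1, -1.9]
gripper_width: 19.4
```

```bash
python3 -c "
from h import *
st=manip.state(); M=rot(st).as_matrix(); print(st['contact_force'],st['moment'],st['tcp_pos']+41*M[:,2])
hookplan(219,.17,8)"
```

```text
[-0.0263 -1.1078 -1.9429] [-0.0515  0.0722 -0.0319] [544.9778 157.137  234.1004]
[546.0282 164.0269 259.409 ]
 {'xyz': [0.0006, -0.0, 0.0019], 'delta_rot': [0.0001, -0.0104, -0.0003]}
 {'xyz': [0.0006, -0.0, 0.0019], 'delta_rot': [0.0001, -0.0104, -0.0003]}
 {'xyz': [0.0006, -0.0, 0.0019], 'delta_rot': [0.0001, -0.0104, -0.0003]}
 {'xyz': [0.0007, -0.0, 0.0019], 'delta_rot': [0.0001, -0.0104, -0.0003]}
 {'xyz': [0.0007, -0.0, 0.0019], 'delta_rot': [0.0001, -0.0104, -0.0003]}
 {'xyz': [0.0007, -0.0, 0.0019], 'delta_rot': [0.0001, -0.0104, -0.0003]}
 {'xyz': [0.0007, -0.0, 0.0019], 'delta_rot': [0.0001, -0.0104, -0.0003]}
 {'xyz': [0.0007, -0.0, 0.0018], 'delta_rot': [0.0001, -0.0104, -0.0003]}
```

carry_out([
  {"xyz":[0.0006,0,0.0018],"delta_rot":[0,-0.0104,0]},
  {"xyz":[0.0006,0,0.0018],"delta_rot":[0,-0.0104,0]},
  {"xyz":[0.0006,0,0.0018],"delta_rot":[0,-0.0104,0]},
  {"xyz":[0.0007,0,0.0018],"delta_rot":[0,-0.0104,0]},
  {"xyz":[0.0007,0,0.0018],"delta_rot":[0,-0.0104,0]},
  {"xyz":[0.0007,0,0.0018],"delta_rot":[0,-0.0104,0]},
  {"xyz":[0.0007,0,0.0018],"delta_rot":[0,-0.0104,0]},
  {"xyz":[0.0007,0,0.0018],"delta_rot":[0,-0.0104,0]},
])

```text
clock: 14.7
tcp_pos: [546.3, 164.4, 258.8]
ee_rot: [0.057, 0.765, 0.638, -0.068]
contact_force: [-0.8, -0.7, -1.5]
gripper_width: 19.2
```

```bash
python3 -c "
from h import *
st=manip.state(); M=rot(st).as_matrix(); print(st['contact_force'],st['moment'],st['tcp_pos']+41*M[:,2])
hookplan(209,.22,6)"
```

```text
[-0.8244 -0.653  -1.4558] [ 0.0787  0.1163 -0.0277] [545.0502 157.2848 218.4795]
[546.3842 166.006  249.0118]
 {'xyz': [0.0005, -0.0, 0.0016], 'delta_rot': [0.0001, -0.0071, -0.0004]}
 {'xyz': [0.0006, -0.0, 0.0016], 'delta_rot': [0.0001, -0.0071, -0.0004]}
 {'xyz': [0.0006, -0.0, 0.0016], 'delta_rot': [0.0001, -0.0071, -0.0004]}
 {'xyz': [0.0006, -0.0, 0.0016], 'delta_rot': [0.0001, -0.0071, -0.0004]}
 {'xyz': [0.0006, -0.0, 0.0015], 'delta_rot': [0.0001, -0.0071, -0.0004]}
 {'xyz': [0.0006, -0.0, 0.0015], 'delta_rot': [0.0001, -0.0071, -0.0004]}
```

carry_out([
  {"xyz":[0.0006,0,0.0015],"delta_rot":[0,-0.0075,0]},
  {"xyz":[0.0006,0,0.0015],"delta_rot":[0,-0.0075,0]},
  {"xyz":[0.0006,0,0.0015],"delta_rot":[0,-0.0075,0]},
  {"xyz":[0.0006,0,0.0015],"delta_rot":[0,-0.0075,0]},
  {"xyz":[0.0006,0,0.0015],"delta_rot":[0,-0.0075,0]},
  {"xyz":[0.0006,0,0.0015],"delta_rot":[0,-0.0075,0]},
  {"xyz":[0,0,0],"delta_rot":[0,0,0]},
  {"xyz":[0,0,0],"delta_rot":[0,0,0]},
])

```text
clock: 15.5
tcp_pos: [546.7, 166.7, 248.3]
ee_rot: [0.073, 0.763, 0.637, -0.086]
contact_force: [-0.6, -0.1, 0.6]
gripper_width: 19.1
```

```bash
cat > r.py <<'E'
from h import *
F=[];T=[]
for i in range(12):
    st=manip.state(); F.append(st['contact_force']); T.append(st['moment']); viewer.snapshot('scene')
M=rot(st).as_matrix(); print(st['clock'],np.mean(F,0),np.std(F,0),np.mean(T,0),'hook',st['tcp_pos']+41*M[:,2],'tilt',np.arccos(-M[2,2]))
E
python3 r.py; python3 -c "
from h import *
hookplan(204,.23,4)"
```

```text
16.05 [-0.675  -0.3497 -0.2254] [0.4947 0.4344 0.4856] [ 0.1931  0.1171 -0.0435] hook [545.0705 157.5564 208.3357] tilt 0.22673709226302932
[546.455  166.3994 243.9203]
 {'xyz': [0.0002, -0.0, 0.0011], 'delta_rot': [0.0002, -0.0008, -0.0006]}
 {'xyz': [0.0002, -0.0, 0.0011], 'delta_rot': [0.0002, -0.0008, -0.0006]}
 {'xyz': [0.0002, -0.0, 0.0011], 'delta_rot': [0.0002, -0.0008, -0.0006]}
 {'xyz': [0.0002, -0.0, 0.0011], 'delta_rot': [0.0002, -0.0008, -0.0006]}
```

carry_out([
  {"xyz":[0.0002,0,0.001],"delta_rot":[0,-0.001,0]},
  {"xyz":[0.0002,0,0.001],"delta_rot":[0,-0.001,0]},
  {"xyz":[0.0002,0,0.001],"delta_rot":[0,-0.001,0]},
  {"xyz":[0,0,0],"delta_rot":[0,0,0]},
  {"xyz":[0,0,0],"delta_rot":[0,0,0]},
  {"xyz":[0,0,0],"delta_rot":[0,0,0]},
  {"xyz":[0,0,0],"delta_rot":[0,0,0]},
  {"xyz":[0,0,0],"delta_rot":[0,0,0]},
], force=35)

```text
clock: 16.9
tcp_pos: [546.7, 166.7, 245.0]
ee_rot: [0.074, 0.763, 0.636, -0.088]
contact_force: [-0.6, 0.5, -0.2]
gripper_width: 19.0
```

```bash
python3 r.py; python3 - <<'E'
from h import *
st=manip.state(); print(st['tcp_pos'],st['gripper_width'])
snap('wrist','w6'); print([landmark_of('wrist',t)[:2] for t in('seat','pan_hook','pan_dish')]); C=cam('wrist',st); M=rot(st).as_matrix(); h=st['tcp_pos']+41*M[:,2]; print(proj(C,h),proj(C,h+26*M[:,0]+115*M[:,2]),proj(C,h+26*M[:,0]+81*M[:,2]))
snap('scene','s6'); print([landmark_of('scene',t)[:2] for t in('seat','pan_hook','pan_dish')],proj(cam('scene'),h),proj(cam('scene'),h+26*M[:,0]+115*M[:,2]))
a=cv2.imread('pics/w6.png')[60:300,180:460]; b=cv2.imread('pics/s6.png')[120:260,320:440]
cv2.imwrite('pics/m6.png',np.hstack([cv2.resize(a,(467,400)),cv2.resize(b,(343,400))])[:, :800])
E
```

```text
17.45 [-0.7375  0.1224  0.3442] [0.3555 0.4191 0.6619] [ 0.2653  0.1305 -0.0304] hook [545.061  157.5219 205.0181] tilt 0.22969729763674793
[546.6791 166.7298 244.9303] 19.21906113875509
[[{'centre': [319.7, 260.6], 'score': 0.43}], [{'centre': [207.4, 318.7], 'score': 0.81}, {'centre': [323.4, 235.9], 'score': 0.69}], [{'centre': [225.4, 267.0], 'score': 0.68}, {'centre': [318.2, 163.6], 'score': 0.58}]]
[320.4233 232.5754] [320.6379 163.3753] [320.6034 169.2203]
[[{'centre': [389.3, 190.6], 'score': 0.74}, {'centre': [219.7, 270.3], 'score': 0.59}], [{'centre': [391.9, 192.1], 'score': 0.89}, {'centre': [330.4, 178.4], 'score': 0.61}], [{'centre': [287.5, 202.6], 'score': 0.78}, {'centre': [383.7, 223.3], 'score': 0.59}]] [392.168 193.921] [386.3394 221.0801]
```

View pics/m6.png

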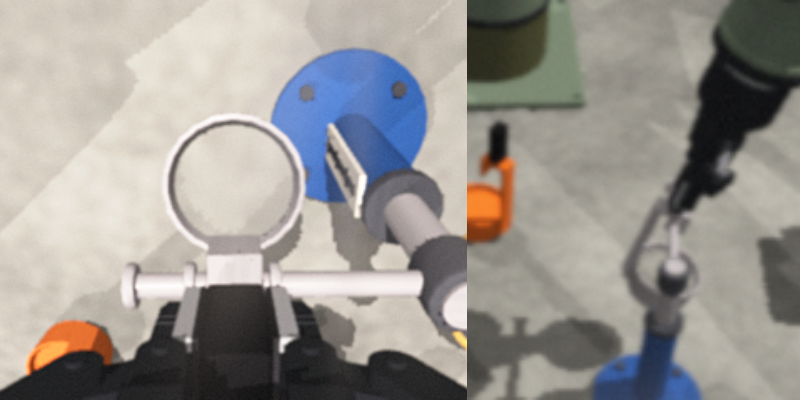

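carry_out([
  {"xyz":[0,0,-0.001],"delta_rot":[0,0,0]},
  {"xyz":[0,0,0],"delta_rot":[0,0,0]},
  {"xyz":[0,0,0],"delta_rot":[0,0,0]},
  {"xyz":[0,0,0],"delta_rot":[0,0,0]},
  {"xyz":[0,0,0],"delta_rot":[0,0,0]},
  {"xyz":[0,0,0],"delta_rot":[0,0,0]},
  {"xyz":[0,0,0],"delta_rot":[0,0,0]},
  {"xyz":[0,0,0],"delta_rot":[0,0,0]},
], force=20)

```text
clock: 18.7
tcp_pos: [546.7, 166.8, 246.0]
ee_rot: [0.074, 0.763, 0.636, -0.088]
contact_force: [-1.0, 0.4, 0.4]
gripper_width: 19.1
```

```bash
python3 r.py
```

```text
19.25 [-0.8646  0.0845  0.0138] [0.4544 0.5331 0.4466] [ 0.2108  0.1106 -0.0453] hook [545.1056 157.6322 206.0275] tilt 0.22991728757620794
```

Vertical force is now about 0, so I'll release in small openings.

carry_out([
  {"xyz":[0,0,0],"delta_rot":[0,0,0]},
  {"xyz":[0,0,0],"delta_rot":[0,0,0]},
  {"xyz":[0,0,0],"delta_rot":[0,0,0]},
  {"xyz":[0,0,0],"delta_rot":[0,0,0]},
  {"xyz":[0,0,0],"delta_rot":[0,0,0]},
  {"xyz":[0,0,0],"delta_rot":[0,0,0]},
  {"xyz":[0,0,0],"delta_rot":[0,0,0]},
  {"xyz":[0,0,0],"delta_rot":[0,0,0]},
], gripper=27)

```text
clock: 20.1
tcp_pos: [547.0, 166.9, 246.0]
ee_rot: [0.074, 0.763, 0.636, -0.087]
contact_force: [-0.3, -0.4, 0.0]
gripper_width: 23.1
```

carry_out([
  {"xyz":[0,0,0],"delta_rot":[0,0,0]},
  {"xyz":[0,0,0],"delta_rot":[0,0,0]},
  {"xyz":[0,0,0],"delta_rot":[0,0,0]},
  {"xyz":[0,0,0],"delta_rot":[0,0,0]},
  {"xyz":[0,0,0],"delta_rot":[0,0,0]},
  {"xyz":[0,0,0],"delta_rot":[0,0,0]},
  {"xyz":[0,0,0],"delta_rot":[0,0,0]},
  {"xyz":[0,0,0],"delta_rot":[0,0,0]},
], gripper=45)

```text
clock: 20.9
tcp_pos: [547.0, 166.9, 246.0]
ee_rot: [0.074, 0.763, 0.636, -0.087]
contact_force: [-0.3, 0.1, -1.2]
gripper_width: 38.2
```

```bash
python3 - <<'E'
from h import *
st=manip.state(); print(st['clock'],st['tcp_pos'],st['gripper_width'],st['contact_force'],st['moment'])
snap('wrist','w7'); 
b6=cv2.imread('pics/s6.png')[120:260,320:440];snap('scene','s7')
a=cv2.imread('pics/w7.png')[60:300,180:460]; b=cv2.imread('pics/s7.png')[120:260,320:440]
cv2.imwrite('pics/m7.png',np.hstack([cv2.resize(a,(467,400)),cv2.resize(b,(333,400))]))
E
```

```text
20.9 [546.9883 166.8713 246.0499] 38.23096825652578 [-0.2678  0.147  -1.1715] [ 0.2759 -0.0405 -0.0193]
```

View pics/m7.png

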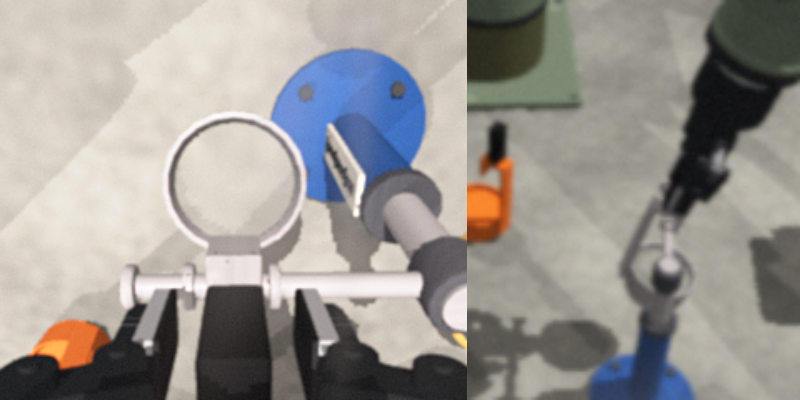

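Released: the pan stayed put, the hook sits between the collars at crop (190, 276), and both pads are clear. I'll retract along the tool axis.

carry_out([
  {"xyz":[0,0,-0.005],"delta_rot":[0,0,0]},
  {"xyz":[0,0,-0.01],"delta_rot":[0,0,0]},
  {"xyz":[0,0,-0.015],"delta_rot":[0,0,0]},
  {"xyz":[0,0,-0.015],"delta_rot":[0,0,0]},
  {"xyz":[0,0,-0.02],"delta_rot":[0,0,0]},
  {"xyz":[0,0,-0.02],"delta_rot":[0,0,0]},
  {"xyz":[0,0,-0.02],"delta_rot":[0,0,0]},
  {"xyz":[0,0,0],"delta_rot":[0,0,0]},
])

```text
clock: 21.8
tcp_pos: [550.8, 192.5, 357.5]
ee_rot: [0.074, 0.763, 0.637, -0.086]
contact_force: [-0.0, 0.0, -1.2]
gripper_width: 38.5
```

carry_out([
  {"xyz":[0,0,0],"delta_rot":[0,0,0]},
  {"xyz":[0,0,0],"delta_rot":[0,0,0]},
  {"xyz":[0,0,0],"delta_rot":[0,0,0]},
  {"xyz":[0,0,0],"delta_rot":[0,0,0]},
  {"xyz":[0,0,0],"delta_rot":[0,0,0]},
  {"xyz":[0,0,0],"delta_rot":[0,0,0]},
  {"xyz":[0,0,0],"delta_rot":[0,0,0]},
  {"xyz":[0,0,0],"delta_rot":[0,0,0]},
])

```text
clock: 22.6
tcp_pos: [550.4, 192.0, 356.6]
ee_rot: [0.073, 0.763, 0.637, -0.087]
contact_force: [-0.6, 0.7, 0.9]
gripper_width: 38.0
```

```bash
python3 - <<'E'
from h import *
st=manip.state(); print(st['clock'],st['tcp_pos'],st['contact_force'])
S=cam('scene'); w=snap('wrist','w8').astype(int); s=snap('scene','s8').astype(int)
for i in range(16): viewer.snapshot('scene')
w2=viewer.snapshot('wrist').astype(int); s2=viewer.snapshot('scene').astype(int)
print('motion',abs(w2-w).mean(),abs(s2-s).mean(),abs(s2-s)[120:260,320:440].mean(), abs(s2-s)[200:300,0:120].mean())
for t in('seat','pan_hook'): print(t,landmark_of('scene',t)[:2],landmark_of('wrist',t)[:2])
cv2.imwrite('pics/m8.png',np.hstack([cv2.resize(cv2.imread('pics/w8.png')[40:340,140:490],(467,400)),cv2.resize(cv2.imread('pics/s8.png')[120:260,320:440],(333,400))]))
E
```

```text
22.6 [550.3676 192.023  356.5886] [-0.5696  0.6565  0.8728]
motion 2.444748697916667 1.4928125 1.4586904761904762 1.4353055555555556
seat [{'centre': [389.1, 192.6], 'score': 0.68}, {'centre': [333.4, 299.5], 'score': 0.4}] [{'centre': [322.3, 191.0], 'score': 0.64}]
pan_hook [{'centre': [393.3, 190.9], 'score': 0.85}, {'centre': [287.0, 183.8], 'score': 0.69}] [{'centre': [233.7, 269.4], 'score': 0.93}, {'centre': [279.2, 324.5], 'score': 0.92}]
```

View pics/m8.png

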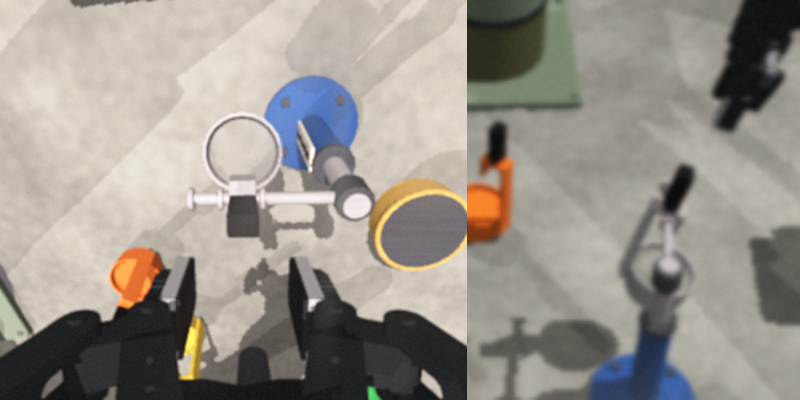

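The pan hangs between the collars, tilted. Frames 0.85 s apart show only noise, and the gripper is well clear, so I'm handing in.

```bash
python3 -c "
from h import *
print(job_done(), manip.state()['clock'])"
```

```text
the job is handed in; nothing more can be done
the job is handed in; nothing more can be done
```

The pan is hanging by its hook in the seat between the two collars, released and still, and I handed the job in at about 24 s. No verdict was reported.

- **How it was done:** I gripped the block across its 20 mm width, lifted the pan and brought its hook over the bar. I lowered it at 20 mm/s or less while turning it to 0.23 rad about the bar. When the vertical force averaged 0.01 N (about 0.13 N uncertainty), with the bar sunk about 49 mm, I opened the jaws in two small steps and backed off about 115 mm.
- **Last checks:** the hook is centred between the collars, and the pan held its position and tilt when released. Scene pictures about 0.85 s apart, taken after backing off, differ only by camera noise. The other objects visible in the last picture looked undisturbed, but I did not measure them again.
- **Checks that disagreed:** the wrist moment read about 0.2 to 0.28 N m near the end. It read the same after the jaws were open, so I took it as sensor offset. Single force readings scattered by about 0.5 N, so I averaged 12 of them for the balance check. The seat and hook points found in the final scene picture lie 4 pixels apart, within the network's usual error.

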